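Set and lock the taper knob of a bench peg shaper

ROBOT

A 6-joint arm with a two-finger parallel gripper is mounted at the origin on the work surface. World frame = base frame: x ahead of the robot, y to its left, z up, the work surface at z = 0. Lengths are in m, angles in rad, forces in N, time in s.
With the tool pointing down it reaches from about 0.325 to 0.85 m from the base axis. Payload 4.4 kg.
Tool frame: the origin (TCP) lies midway between the tips of the shut fingers; the grasp point (between the pads) lies 19 mm behind it (robot.hold_point_z is the distance from the TCP to the grasp point, in m); z points along the fingers, y is the line along which they close (so a half turn about z gives the same grasp; the last joint's range is limited). The gripper opens to 94 mm and grips with 3 to 60 N. Pads are 16 mm wide; open, the fingers measure 119 mm over their backs; the gripper's body (75 mm by 177 mm) begins 78 mm behind the grasp point.
Start: joints at [-1.417, 0.207, 1.542, -0, 1.393, -0.15], TCP at [0.173, -0.549, 0.205] pointing down, gripper open.
Joint ranges: [-2.73, 2.73], [-0.86, 2.22], [0.23, 2.46], [-1.11, 4.25], [0.08, 2.63], [-2.82, 2.82]. Speed limits (rad/s): [2.79, 2.79, 3.14, 3.14, 3.14, 3.14].

INTERFACE

Orientations are given as a 3x3 rotation matrix whose columns are the frame's x, y, z axes.
In Python, from station import robot, optics gives the robot as it stands.
- The arm moves only by the shell command python3 -m crank 'ROWS' [FORCE]. ROWS is JSON, a list of rows, each a list of 3 entries, a list of its own where there are three numbers: the shift along the tool's x, y, z in m, then the turn, a rotation vector about the tool's x, y, z in degrees, then the opening in per cent of the stroke, from 0 (shut) to 100 (fully open). In form: [[[dx, dy, dz], [wx, wy, wz], claw], ...]. A call has 1 to 20 rows; each row shifts and turns the commanded pose from where the row before left it, along the tool's axes as they then stand; what a row does not reach is not made up. A row lasts 1/8 s, in which the tool goes at most 62.5 mm and 10.7 degrees, less where a joint would pass 70% of its speed; a pose out of reach is approached as far as the arm can. A call with a gripper value outside its range is refused whole. The fingers move at their own pace and stop on an object; FORCE is the grip in N (left out, the last holds). Time passes only in rows, so rows that do not move let the fingers close. It gives the time, the measured TCP pose, the force, the opening and the grip force at its end, in the units of the state.
- robot.read_state(): the state, without advancing time (a new reading comes with each control period).
- optics.camera(name): name is "side" or "top" or "wrist"; returns a dict with "pixels" (384x512x3 uint8, red, green, blue), "fx", "fy", "cx", "cy" (pixels), "camera_from_world" (4x4, takes a point from world to camera coordinates). Camera axes: x right, y down, z forward; pixel columns grow to the right and rows downward; lengths in m; the calibration is good to about 2 mm. A picture is of the moment at which its call begins. There is no depth.
- robot.finish_job(): hands the job in; it is judged then, once.
The state is a dict: "time_s": time; "qpos": joint angles; "dq": joint speeds; "tau": joint torques, N m; "eef_pos": TCP position; "ee_rot": TCP orientation; "force": force on the tool from outside, world axes, zero at the start; "wrist_torque": the same for the moment, N m; "opening": opening from 0.0 (shut) to 1.0 (fully open); "grip_force": force on a finger pad.
Only numpy, scipy, OpenCV 4.12 (cv2) and the standard library are available. Lean on these libraries where they do the work, as an engineer would, in place of code of your own. Each camera call takes 0.05 s, during which the arm holds its last target. There are 200 camera calls.

TASK

Set the taper on the bench peg shaper: turn its big wooden winged knob counter-clockwise until its pointed brass nose is at the long raised mark on the dial ring, then pull the knob straight out, all the way, so that it locks there, and let go. The mark is only about right, so if the knob will not come out, ease it a little to either side and feel for the notch. Leave the mark's ring and the other things on the bench where they are.

Things in the scene. Friction and masses are not known exactly. Their poses are not given: they have to be found in the camera images.
- face (a point): Centre of the sloping face of the peg shaper (grey housing 175 x 175 mm on a fixed 220 x 220 x 20 mm wooden base), about 135 mm above the table. Fixed to the housing: z points out of the face along the knob's axis, leaning 20 degrees from vertical toward the robot side; x up the slope, y to the left. Nothing within 110 mm of the axis stands higher than the knob.
- knob_grip (a point): Grip point on the knob's axis, 34 mm out from the face when in. The wooden wing is a block 76 mm long (x, toward the nose) x 24 mm thick (y), standing 10.5 to 54.5 mm out from the face, over a round skirt 84 mm in diameter with its top 10.5 mm out. z points outward along the axis. Turns and slides with the knob.
- knob_nose (a point): Tip of the knob's pointed brass nose, at one end of the wing, 49 mm from the axis and 8 mm out from the face. A flat brass strip on top of the wing lies on the nose's half. Axes as knob_grip.
- knob_turn (a joint): Angle of the knob about the face's z, rad: 0 with the nose along the face's x (up the slope), growing counter-clockwise seen from outside. Range -0.9 to 3.1, friction about 0.1 N m. Starts 1.5 to 3.2 rad short of the mark, so it always has to be turned in the growing direction.
- knob_pull (a joint): How far the knob is out, m: 0 in (start), 0.016 fully out. Slides with about 6 N of friction and stays where left. It comes out only at a hidden notch; elsewhere it stops hard at 2 to 3 mm (a pull of 15 to 20 N tells). The notch lies within 0.14 rad of the mark, to either side, with 0.045 rad of play each way. Once out, the knob cannot turn. Push it back in before turning on.
- mark_rib (a point): Middle of the top of the mark: a straight raised rib 25 x 10 mm, its top 9 mm out from the face, 63 mm from the axis, on the flat dial ring (152 mm in diameter, 4 mm thick) round the knob. The ring's other graduations are small round studs. x points away from the axis, z outward. The ring is stiff (3 N m).
- mark (a joint): Angle of the mark about the face's z axis, rad, counted like knob_turn: the nose is at the mark when both are equal. Start 1.9 to 2.7.
- mallet: Wooden mallet lying on the bench left of the shaper, 205 mm long, head 60 mm across. Bystander.
- winder: Nickel peg winder, about 110 mm, lying right of the shaper. Bystander.
- machine_head: Plated machine head strip with three amber buttons, 100 mm, lying in front of the shaper. Bystander.
- peg_blank: Wooden tuning peg blank, 120 mm, lying right of the shaper. Bystander.
- compound_jar: Jar 60 mm in diameter, 70 mm high, behind the shaper. Bystander.
- driver: Screwdriver, 170 mm, lying behind the shaper. Bystander.

How it is judged:
By the outcome, as a careful person would: the job done as asked, in the order asked, and still so for the second after the job is handed in, with the robot touching nothing.
It also fails if it takes over 54 s, if anything falls off the work surface, if the arm or the gripper's body presses on something with over 40 N, if the wrist force passes 120 N, or if a joint passes its speed limit or range.

## Working session

There is one attempt and no reset: what is moved stays moved. The work goes in short steps, Python scripts to look and compute and a shell command to move; the robot and the scene stay as the last step left them, time stands still between calls to the robot, and variables do not carry over. Pictures are saved under pics/ and viewed, at most 10 in all, crops included, and the job is handed in when it is done.

```bash
mkdir -p pics; ls; python3 - <<'E'
from station import robot, optics
import cv2,numpy as np
s=robot.read_state(); print({k:np.round(v,3).tolist() for k,v in s.items()}, robot.hold_point_z)
for n in("top","side"):
    c=optics.camera(n); cv2.imwrite(f"pics/{n}0.png",c["pixels"][:,:,::-1]); print(n,c["fx"],c["cx"],c["cy"],np.round(c["camera_from_world"],4).tolist())
E
```

```text
pics
{'time_s': 0.0, 'qpos': [-1.417, 0.207, 1.543, -0.0, 1.393, -0.151], 'dq': [0.001, 0.001, 0.001, -0.0, 0.0, -0.001], 'tau': [0.001, -37.088, -28.142, 0.07, 0.036, -0.0], 'eef_pos': [0.172, -0.548, 0.204], 'ee_rot': [[0.954, 0.3, -0.0], [0.3, -0.954, 0.002], [0.0, -0.002, -1.0]], 'force': [1.402, -0.34, 0.188], 'wrist_torque': [-0.04, 0.022, 0.012], 'grip_force': 0.0, 'opening': 0.999} 0.0188
top 481.0925864496799 259.2576301230653 190.0032077714622 [[-0.0118, -0.9998, 0.0161, 0.0419], [-0.9882, 0.0092, -0.1529, 0.611], [0.1527, -0.0177, -0.9881, 1.1312], [0.0, 0.0, 0.0, 1.0]]
side 347.6078320698721 254.82298350520387 190.44594036094668 [[-0.9067, -0.4218, -0.0022, 0.5601], [-0.2836, 0.6135, -0.737, 0.2235], [0.3122, -0.6676, -0.6758, 0.8687], [0.0, 0.0, 0.0, 1.0]]
```

View pics/top0.png

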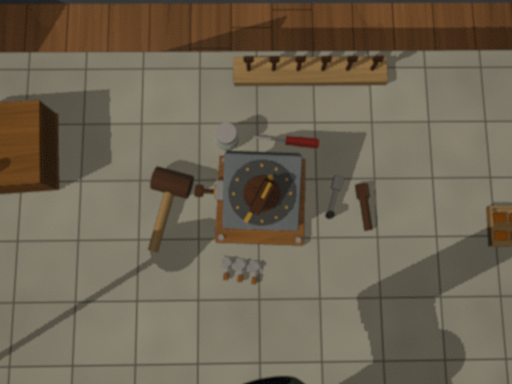

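View pics/side0.png

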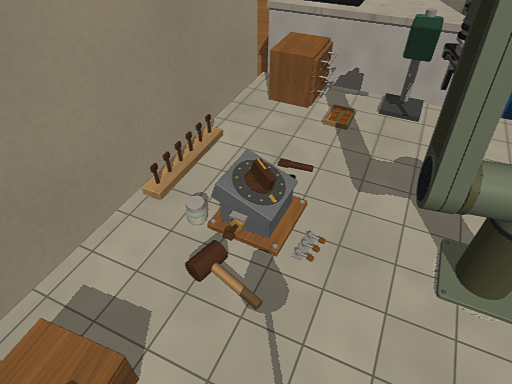

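Top view: shaper centred near (262,192), ring around it. The nose seems to be at the upper right, and a brass mark lies lower left near (250,217). I'll enlarge both views.

```bash
python3 - <<'E'
import cv2,numpy as np
a=cv2.imread("pics/top0.png")[143:248,210:310]; b=cv2.imread("pics/side0.png")[145:255,205:310]
r=lambda i:cv2.resize(i,(400,420),interpolation=cv2.INTER_CUBIC)
a=cv2.resize(a,None,fx=4,fy=4,interpolation=cv2.INTER_CUBIC);b=cv2.resize(b,None,fx=3.8,fy=3.8,interpolation=cv2.INTER_CUBIC)
o=np.zeros((420,800,3),np.uint8); o[:a.shape[0],:400]=a; o[:418,400:799]=b[:418,:399]
cv2.imwrite("pics/crop0.png",np.clip(o*1.5,0,255).astype(np.uint8))
E
```

```text
(no output)
```

View pics/crop0.png

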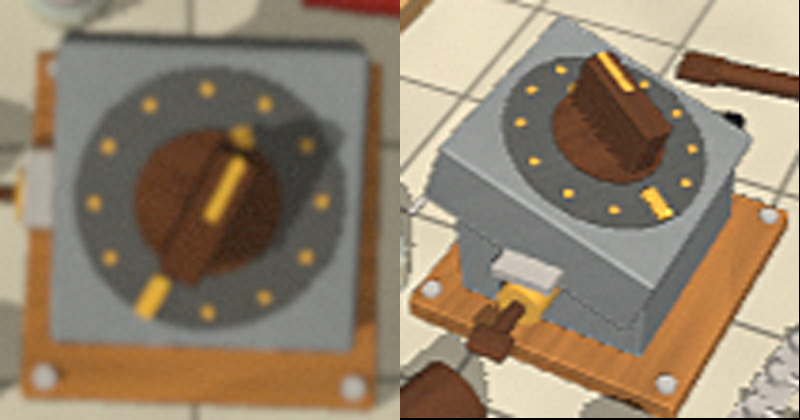

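```bash
cat > h.py <<'E'
from station import robot, optics
import numpy as np
from scipy.optimize import least_squares
def Rface(yaw):
    # z leans 20deg from vertical toward robot (-x at yaw 0); x up slope; y left
    c,s=np.cos(yaw),np.sin(yaw); t=np.radians(20)
    return np.array([[c,-s,0],[s,c,0],[0,0,1]])@np.array([[np.cos(t),0,-np.sin(t)],[0,1,0],[np.sin(t),0,np.cos(t)]])
def proj(c,p):
    q=np.c_[np.atleast_2d(p),np.ones(len(np.atleast_2d(p)))]@np.array(c["camera_from_world"]).T
    return q[:,:2]/q[:,2:3]*[c["fx"],c["fy"]]+[c["cx"],c["cy"]]
def pol(r,a,z): return np.array([r*np.cos(a),r*np.sin(a),z])
E
cat > fit.py <<'E'
from h import *
top,side=optics.camera("top"),optics.camera("side")
T=lambda u:np.array(u)/4+[210,143]; S=lambda u:(np.array(u)-[400,0])/3.8+[205,145]
base=T([(22,395),(372,405),(380,65),(38,52)])
# ring extremes: leftmost,rightmost,top,bottom pixel coords
tr=T([(76,198),(346,196),(210,66),(210,330)]); sr=S([(503,125),(706,165),(570,47),(640,229)])
th=np.linspace(0,2*np.pi,181); ring=np.c_[.076*np.cos(th),.076*np.sin(th),0*th+.004]
def ext(c,R,f):
    q=proj(c,f+ring@R.T); return np.array([q[:,0].min(),q[:,0].max(),q[:,1].min(),q[:,1].max()])
def e(v):
    f=v[:3];R=Rface(v[3]); am,ak=v[4:6]; P=lambda p:f+R@p
    r=[]
    r+=list(ext(top,R,f)-[tr[0,0],tr[1,0],tr[2,1],tr[3,1]])
    r+=list(ext(side,R,f)-[sr[0,0],sr[1,0],sr[2,1],sr[3,1]])
    c,s=np.cos(v[3]),np.sin(v[3]); B=np.array([[-.11,.11],[-.11,-.11],[.11,-.11],[.11,.11]])@np.array([[c,s],[-s,c]])+v[6:8]
    r+=list((proj(top,np.c_[B,[.02]*4])-base).ravel()*.7)
    r+=list(proj(top,P(pol(.063,am,.009)))[0]-T((152,298)))+list(proj(side,P(pol(.063,am,.009)))[0]-S((657,203)))
    r+=list((proj(top,P(pol(.022,ak,.0555)))[0]-T((225,189))))
    r+=list((proj(side,P(pol(.022,ak,.0555)))[0]-S((615,71))))
    r+=list((proj(top,P(pol(.043,ak,.009)))[0]-T((242,138))))
    r+=[(v[2]-.135)/.002]
    return np.array(r)
x0=[.52,0,.135,0,2.6,-.5,.52,0]
o=least_squares(e,x0,loss="soft_l1"); print(np.round(o.x,4)); print(np.round(e(o.x),1))
E
python3 fit.py
```

```text
[ 0.5902  0.0307  0.1337 -0.0484  2.6441 -0.4161  0.5911  0.0314]
[-0.6 -0.7  0.8  0.8  0.2  0.3  2.  -1.  -0.7  0.4  0.6  1.   0.5 -0.6
 -0.4 -0.7 -0.1  0.1 -0.1 -0.6  0.6 -0.7 -0.7 -1.   0.1 -0.3 -0.7]
```

```bash
cat >> h.py <<'E'
from scipy.spatial.transform import Rotation as Ro
F=np.array([.5902,.0307,.1337]); YAW=-.0484
def plan(ang,out,F=F,yaw=YAW):
    """remaining tool-frame shift (current axes) and rotvec deg to reach knob-aligned pose; out=TCP height on face axis"""
    s=robot.read_state(); R=np.array(s["ee_rot"]); Rf=Rface(yaw)
    x=Rf@pol(1,ang,0); z=-Rf[:,2]; G=np.c_[x,np.cross(z,x),z]
    d=F+Rf[:,2]*out-np.array(s["eef_pos"])
    print("shift",np.round(R.T@d,4),"rot",np.round(Ro.from_matrix(R.T@G).as_rotvec(degrees=True),2), "shift in goal axes",np.round(G.T@d,4),"t",s["time_s"],"q",np.round(s["qpos"],2),"F",np.round(Rf.T@s["force"],1))
E
python3 -c "
from h import *
plan(-.416,.12)"
```

```text
shift [ 0.5336 -0.4409 -0.041 ] rot [ 0.56 20.51 43.6 ] shift in goal axes [ 0.0706 -0.6852  0.0799] t 0.2 q [-1.42  0.21  1.54 -0.    1.39 -0.15] F [ 0.3 -0.  -0.8]
```

```bash
python3 -m crank '[[[0.0381,-0.0315,-0.0029],[0,0,0],100],[[0.0381,-0.0315,-0.0029],[0,0,0],100],[[0.0381,-0.0315,-0.0029],[0,0,0],100],[[0.0381,-0.0315,-0.0029],[0,0,0],100],[[0.0381,-0.0315,-0.0029],[0,0,0],100],[[0.0381,-0.0315,-0.0029],[0,0,0],100],[[0.0381,-0.0315,-0.0029],[0,0,0],100],[[0.0381,-0.0315,-0.0029],[0,0,0],100],[[0.0381,-0.0315,-0.0029],[0,0,0],100],[[0.0381,-0.0315,-0.0029],[0,0,0],100],[[0.0381,-0.0315,-0.0029],[0,0,0],100],[[0.0381,-0.0315,-0.0029],[0,0,0],100],[[0.0381,-0.0315,-0.0029],[0,0,0],100],[[0.0381,-0.0315,-0.0029],[0,0,0],100]]'; python3 -m crank '[[[0,0,0],[0.11,4.1,8.72],100],[[0,0,0],[0.11,4.1,8.72],100],[[0,0,0],[0.11,4.1,8.72],100],[[0,0,0],[0.11,4.1,8.72],100],[[0,0,0],[0.11,4.1,8.72],100],[[0,0,0],[0,0,0],100],[[0,0,0],[0,0,0],100]]'
python3 - <<'E'
from h import *
import cv2
plan(-.416,.12)
c=optics.camera("wrist"); im=np.clip(c["pixels"][:,:,::-1]*1.4,0,255).astype(np.uint8).copy()
R=Rface(YAW)
th=np.linspace(0,2*np.pi,60)
for p in [pol(.076,a,.004) for a in th]+[pol(.042,a,.0105) for a in th]+[pol(.063,2.644,.009),pol(.049,-.416,.008),pol(.0,0,.0545),pol(.038,-.416,.0545)]:
    u=proj(c,F+R@p)[0]; cv2.circle(im,(int(round(u[0])),int(round(u[1]))),1,(0,0,255),-1)
cv2.imwrite("pics/w1.png",im)
E
```

```text
time_s: 1.95
eef_pos: [0.5496, 0.0338, 0.246]
ee_rot: [[0.954, 0.3, -0.0], [0.3, -0.954, -0.0], [-0.0, 0.0, -1.0]]
force: [0.6, 0.3, -0.3]
opening: 1.003
grip_force: 0.0
time_s: 2.82
eef_pos: [0.5493, 0.0322, 0.2464]
ee_rot: [[0.84, -0.422, 0.342], [-0.443, -0.896, -0.018], [0.314, -0.136, -0.94]]
force: [0.4, 0.8, 0.1]
opening: 1.002
grip_force: 0.0
shift [-0.0003 -0.0004 -0.0001] rot [ 0.07 -0.03  0.15] shift in goal axes [-0.0003 -0.0004 -0.0001] t 2.825 q [-0.11 -0.12  1.84  0.02  1.07  1.91] F [ 0.3  0.8 -0.1]
```

View pics/w1.png

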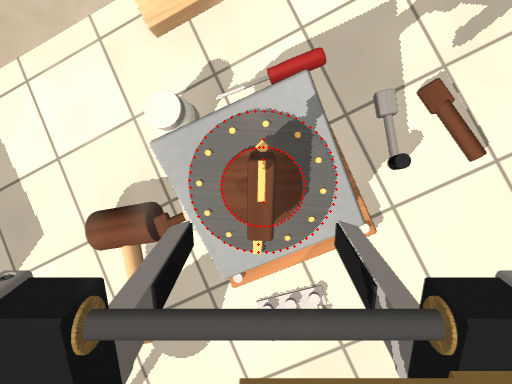

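The wrist view confirms the fit: the overlaid ring and skirt circles lie on the real edges, the nose is at (262,147) and the mark rib at (258,246). I'll refine the mark and knob angles from the brass blobs.

```bash
cat >> h.py <<'E'
import cv2
def blobs(c,out):
    """brass blobs -> (polar r mm, angle) on plane `out` above the face, with long-axis"""
    hsv=cv2.cvtColor(c["pixels"],cv2.COLOR_RGB2HSV); m=cv2.inRange(hsv,(15,110,90),(30,255,255))
    n,l,st,ce=cv2.connectedComponentsWithStats(m); R=Rface(YAW); C=np.array(c["camera_from_world"]); o=-C[:3,:3].T@C[:3,3]
    for i in range(1,n):
        if st[i,4]<12: continue
        u=ce[i]; d=C[:3,:3].T@np.array([(u[0]-c["cx"])/c["fx"],(u[1]-c["cy"])/c["fy"],1])
        t=(out-R[:,2]@(o-F))/(R[:,2]@d); q=R.T@(o+t*d-F); r=np.hypot(*q[:2])
        if r<.085: print("px",np.round(u),"area",st[i,4],"r",round(r*1e3,1),"ang",round(np.arctan2(q[1],q[0]),3))
E
python3 -c "
from h import *
c=optics.camera('wrist')
print('plane 9');blobs(c,.009);print('plane 55');blobs(c,.055)
plan(-.416,.015)"
```

```text
plane 9
px [265. 124.] area 31 r 64.4 ang -0.452
px [232. 130.] area 35 r 65.1 ang 0.062
px [297. 135.] area 33 r 63.2 ang -0.969
px [262. 146.] area 109 r 42.5 ang -0.391
px [208. 152.] area 32 r 65.5 ang 0.566
px [318. 160.] area 35 r 62.1 ang -1.496
px [261. 181.] area 315 r 7.8 ang -0.206
px [199. 183.] area 31 r 65.1 ang 1.077
px [323. 191.] area 29 r 61.3 ang -2.031
px [207. 213.] area 31 r 64.4 ang 1.585
px [311. 219.] area 28 r 61.0 ang -2.574
px [228. 234.] area 28 r 63.4 ang 2.107
px [287. 238.] area 27 r 61.3 ang -3.114
px [257. 247.] area 122 r 66.5 ang 2.636
plane 55
px [265. 124.] area 31 r 67.3 ang -0.447
px [232. 130.] area 35 r 66.7 ang -0.031
px [297. 135.] area 33 r 64.9 ang -0.864
px [262. 146.] area 109 r 49.0 ang -0.401
px [208. 152.] area 32 r 63.3 ang 0.391
px [318. 160.] area 35 r 59.7 ang -1.301
px [261. 181.] area 315 r 19.6 ang -0.353
px [199. 183.] area 31 r 57.2 ang 0.844
px [323. 191.] area 29 r 52.8 ang -1.778
px [207. 213.] area 31 r 50.0 ang 1.344
px [311. 219.] area 28 r 45.4 ang -2.328
px [228. 234.] area 28 r 43.1 ang 1.931
px [287. 238.] area 27 r 40.2 ang -2.969
px [257. 247.] area 122 r 42.8 ang 2.612
shift [-0.0007 -0.0006  0.1048] rot [ 0.08 -0.04  0.09] shift in goal axes [-0.0007 -0.0004  0.1048] t 2.925 q [-0.11 -0.12  1.84  0.02  1.07  1.91] F [ 0.5  0.4 -0.5]
```

```bash
sed -i "s/^F=np.*/F=np.array([.5902,.0307,.1337])+Rface(-.0484)@[.0012,.0008,0]; YAW=-.0484/;" h.py; sed -i 's/^YAW.*//' h.py
python3 -m crank '[[[0,-0.0017,0.025],[0,0,0],70],[[0,0,0.03],[0,0,0],70],[[0,0,0.025],[0,0,0],70],[[0,0,0.015],[0,0,0],70],[[0,0,0.008],[0,0,0],70],[[0,0,0],[0,0,0],70],[[0,0,0],[0,0,0],70]]' 45; python3 -c "
from h import *
plan(-.425,.0165)"
```

```text
time_s: 3.8
eef_pos: [0.5856, 0.0319, 0.1506]
ee_rot: [[0.838, -0.423, 0.343], [-0.445, -0.896, -0.018], [0.315, -0.137, -0.939]]
force: [-0.5, -0.3, 0.7]
opening: 0.7
grip_force: 0.0
shift [-0.0001  0.0002  0.001 ] rot [ 0.04 -0.14  0.56] shift in goal axes [-0.0001  0.0002  0.001 ] t 3.8 q [-0.1   0.06  1.87  0.02  0.86  1.92] F [-0.2 -0.3  0.9]
```

```bash
python3 -m crank '[[[0,0,0],[0,0,0],0],[[0,0,0],[0,0,0],0],[[0,0,0],[0,0,0],0],[[0,0,0],[0,0,0],0],[[0,0,0],[0,0,0],0],[[0,0,0],[0,0,0],0],[[0,0,0],[0,0,0],0],[[0,0,0],[0,0,0],0]]' 45; python3 -c "
from h import *
plan(-.425,.0165);s=robot.read_state();print(np.array(s['ee_rot']).T@s['force'],s['wrist_torque'])"
```

```text
time_s: 4.8
eef_pos: [0.5853, 0.0328, 0.1498]
ee_rot: [[0.839, -0.423, 0.343], [-0.445, -0.895, -0.017], [0.314, -0.139, -0.939]]
force: [1.9, 4.1, -0.7]
opening: 0.252
grip_force: 44.8
shift [0.0007 0.0008 0.0003] rot [-0.03 -0.06  0.52] shift in goal axes [0.0007 0.0008 0.0003] t 4.8 q [-0.1   0.06  1.87  0.02  0.86  1.92] F [ 1.4  4.2 -1.2]
[-0.44517562 -4.35968819  1.19833848] [ 0.97779329 -0.19042201  0.30330239]
```

```bash
python3 -m crank '[[[0,0,0],[0,0,-4],0],[[0,0,0],[0,0,-8],0],[[0,0,0],[0,0,-8],0],[[0,0,0],[0,0,-8],0],[[0,0,0],[0,0,-8],0],[[0,0,0],[0,0,-8],0],[[0,0,0],[0,0,0],0],[[0,0,0],[0,0,0],0]]' 45; python3 -c "
from h import *
plan(2.65,.0165);s=robot.read_state();print(np.array(s['ee_rot']).T@s['force'],np.array(s['ee_rot']).T@s['wrist_torque'])"
```

```text
time_s: 5.8
eef_pos: [0.5853, 0.0322, 0.1498]
ee_rot: [[0.898, 0.277, 0.343], [0.301, -0.954, -0.018], [0.322, 0.119, -0.939]]
force: [3.5, 3.4, -0.0]
opening: 0.253
grip_force: 44.8
shift [0.0001 0.0006 0.0003] rot [ 9.0000e-02  7.0000e-02 -1.3174e+02] shift in goal axes [-0.0005 -0.0003  0.0003] t 5.8 q [-0.1   0.06  1.87  0.02  0.86  1.15] F [ 3.2  3.6 -1.2]
[ 4.20849558 -2.2709971   1.16636537] [ 0.783137    0.59071018 -0.13730516]
```

Forces stay low, so I'll turn on, stopping a little short of the mark to look.

```bash
python3 -m crank '[[[0,0,0],[0,0,-8],0],[[0,0,0],[0,0,-8],0],[[0,0,0],[0,0,-8],0],[[0,0,0],[0,0,-8],0],[[0,0,0],[0,0,-8],0],[[0,0,0],[0,0,-8],0],[[0,0,0],[0,0,-8],0],[[0,0,0],[0,0,-8],0],[[0,0,0],[0,0,0],0],[[0,0,0],[0,0,0],0]]' 45;python3 -m crank '[[[0,0,0],[0,0,-8],0],[[0,0,0],[0,0,-8],0],[[0,0,0],[0,0,-8],0],[[0,0,0],[0,0,-8],0],[[0,0,0],[0,0,-8],0],[[0,0,0],[0,0,-8],0],[[0,0,0],[0,0,-8],0],[[0,0,0],[0,0,-8],0],[[0,0,0],[0,0,-4],0],[[0,0,0],[0,0,0],0],[[0,0,0],[0,0,0],0]]' 45; python3 - <<'E'
from h import *
plan(2.65,.0165);s=robot.read_state();print(np.array(s['ee_rot']).T@s['force'],np.array(s['ee_rot']).T@s['wrist_torque'])
c=optics.camera('wrist');cv2.imwrite("pics/w2.png",np.clip(c["pixels"][:,:,::-1]*1.3,0,255).astype(np.uint8)); blobs(c,.009)
E
```

```text
time_s: 7.05
eef_pos: [0.586, 0.0318, 0.1501]
ee_rot: [[0.145, 0.928, 0.344], [0.989, -0.148, -0.018], [0.034, 0.343, -0.939]]
force: [3.6, 3.1, -1.9]
opening: 0.255
grip_force: 44.8
time_s: 8.43
eef_pos: [0.5866, 0.0323, 0.1503]
ee_rot: [[-0.805, 0.482, 0.345], [0.508, 0.861, -0.017], [-0.306, 0.161, -0.938]]
force: [5.8, 4.2, -2.7]
opening: 0.252
grip_force: 44.9
shift [ 0.0006 -0.001   0.0003] rot [0.08 0.22 0.24] shift in goal axes [ 0.0006 -0.001   0.0003] t 8.425 q [-0.1   0.06  1.87  0.02  0.85 -1.15] F [ 4.4  4.5 -4.4]
[-1.72033288  6.02379818  4.45613535] [-1.51263113 -0.21477962 -0.03467152]
px [263. 134.] area 611 r 64.2 ang 2.656
px [213. 147.] area 75 r 64.4 ang -3.121
px [313. 146.] area 78 r 64.8 ang 2.147
px [264. 168.] area 270 r 42.8 ang 2.639
px [347. 181.] area 71 r 64.2 ang 1.638
px [180. 183.] area 74 r 63.5 ang -2.606
px [264. 230.] area 834 r 0.7 ang 0.425
px [172. 227.] area 70 r 62.3 ang -2.084
px [356. 226.] area 64 r 63.4 ang 1.122
px [340. 266.] area 61 r 62.2 ang 0.6
px [188. 268.] area 58 r 61.5 ang -1.553
px [312. 303.] area 29 r 69.9 ang 0.062
```

View pics/w2.png

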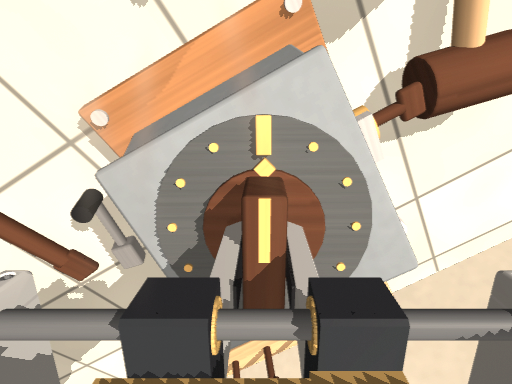

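Nose tip (264,168) points at the mark rib (263,134): aligned within about 0.02 rad. Now a feeler pull.

```bash
python3 -m crank '[[[0,0,-0.0015],[0,0,0],0],[[0,0,-0.0015],[0,0,0],0],[[0,0,-0.001],[0,0,0],0],[[0,0,0],[0,0,0],0]]' 45; python3 -c "
from h import *
plan(2.65,.0165)"; python3 -m crank '[[[0,0,-0.001],[0,0,0],0],[[0,0,-0.001],[0,0,0],0],[[0,0,0],[0,0,0],0]]' 45; python3 -c "
from h import *
plan(2.65,.0165)"
```

```text
time_s: 8.98
eef_pos: [0.5854, 0.0324, 0.1528]
ee_rot: [[-0.805, 0.482, 0.346], [0.508, 0.861, -0.017], [-0.306, 0.162, -0.938]]
force: [12.0, 6.0, -10.5]
opening: 0.251
grip_force: 44.9
shift [ 0.0004 -0.0009  0.0031] rot [0.1  0.22 0.2 ] shift in goal axes [ 0.0004 -0.0009  0.0031] t 8.975 q [-0.1   0.06  1.87  0.02  0.86 -1.15] F [  7.4   6.6 -13.9]
time_s: 9.35
eef_pos: [0.5849, 0.0325, 0.1534]
ee_rot: [[-0.805, 0.483, 0.346], [0.509, 0.861, -0.017], [-0.306, 0.162, -0.938]]
force: [18.3, 5.7, -19.5]
opening: 0.251
grip_force: 45.0
shift [ 0.0001 -0.0009  0.0038] rot [0.11 0.22 0.17] shift in goal axes [ 0.0001 -0.0009  0.0038] t 9.35 q [-0.1   0.06  1.87  0.03  0.86 -1.15] F [ 10.3   6.5 -24.5]
```

Hard stop at about 3 mm with 24 N. I'll push back in, turn 4° further and try again.

```bash
python3 -m crank '[[[0,0,0.0025],[0,0,0],0],[[0,0,0.0025],[0,0,0],0],[[0,0,0.002],[0,0,0],0],[[0,0,0],[0,0,0],0],[[0,0,-0.001],[0,0,0],0],[[0,0,0],[0,0,-2],0],[[0,0,0],[0,0,-2],0],[[0,0,0],[0,0,0],0],[[0,0,0],[0,0,0],0]]' 45; python3 -c "
from h import *
plan(2.65,.0165)"; python3 -m crank '[[[0,0,-0.002],[0,0,0],0],[[0,0,-0.002],[0,0,0],0],[[0,0,-0.002],[0,0,0],0],[[0,0,0],[0,0,0],0]]' 45; python3 -c "
from h import *
plan(2.65,.0165)"
```

```text
time_s: 10.48
eef_pos: [0.5864, 0.0323, 0.1503]
ee_rot: [[-0.837, 0.424, 0.345], [0.446, 0.895, -0.017], [-0.316, 0.14, -0.938]]
force: [5.6, 5.7, -1.8]
opening: 0.255
grip_force: 45.0
shift [ 0.0005 -0.0009  0.0005] rot [0.06 0.2  4.26] shift in goal axes [ 0.0005 -0.001   0.0005] t 10.475 q [-0.1   0.06  1.87  0.02  0.86 -1.22] F [ 4.4  6.  -3.6]
time_s: 10.98
eef_pos: [0.5844, 0.0324, 0.1557]
ee_rot: [[-0.837, 0.424, 0.345], [0.446, 0.895, -0.017], [-0.316, 0.14, -0.938]]
force: [6.5, 4.6, -3.8]
opening: 0.256
grip_force: 45.0
shift [ 0.0005 -0.0009  0.0062] rot [0.07 0.21 4.26] shift in goal axes [ 0.0004 -0.001   0.0062] t 10.975 q [-0.1   0.05  1.87  0.02  0.87 -1.22] F [ 4.6  4.9 -5.7]
```

It moves freely (6 N, 5.7 mm out): that's the notch. Now pull to the end.

```bash
python3 -m crank '[[[0,0,-0.002],[0,0,0],0],[[0,0,-0.002],[0,0,0],0],[[0,0,-0.002],[0,0,0],0],[[0,0,-0.002],[0,0,0],0],[[0,0,-0.002],[0,0,0],0],[[0,0,0],[0,0,0],0]]' 45; python3 -c "
from h import *
plan(2.65,.0165)";  python3 -m crank '[[[0,0,-0.001],[0,0,0],0],[[0,0,-0.001],[0,0,0],0],[[0,0,0],[0,0,0],0]]' 45; python3 -c "
from h import *
plan(2.65,.0165)"
```

```text
time_s: 11.72
eef_pos: [0.581, 0.0326, 0.1651]
ee_rot: [[-0.837, 0.424, 0.345], [0.446, 0.895, -0.017], [-0.316, 0.14, -0.938]]
force: [7.3, 4.9, -4.2]
opening: 0.25
grip_force: 45.0
shift [ 0.0005 -0.0009  0.0162] rot [0.07 0.2  4.25] shift in goal axes [ 0.0004 -0.0009  0.0162] t 11.725 q [-0.1   0.03  1.87  0.02  0.89 -1.22] F [ 5.2  5.2 -6.3]
time_s: 12.1
eef_pos: [0.5807, 0.0326, 0.1654]
ee_rot: [[-0.837, 0.425, 0.346], [0.447, 0.895, -0.017], [-0.316, 0.14, -0.938]]
force: [15.2, 4.1, -12.9]
opening: 0.252
grip_force: 45.0
shift [ 0.0004 -0.0008  0.0166] rot [0.09 0.23 4.23] shift in goal axes [ 0.0003 -0.0008  0.0166] t 12.1 q [-0.1   0.03  1.87  0.02  0.89 -1.22] F [  9.7   4.8 -17.3]
```

End stop felt (17 N at about 16 mm). One more small tug, then relax, open and back away straight.

```bash
python3 -m crank '[[[0,0,-0.001],[0,0,0],0],[[0,0,0],[0,0,0],0],[[0,0,0.0022],[0,0,0],0],[[0,0,0],[0,0,0],0]]' 45; python3 -c "
from h import *
plan(2.65,.0165)"; python3 -m crank '[[[0,0,0],[0,0,0],60],[[0,0,0],[0,0,0],60],[[0,0,0],[0,0,0],60],[[0,0,0],[0,0,0],60],[[0,0,0],[0,0,0],60],[[0,0,-0.005],[0,0,0],60],[[0,0,-0.015],[0,0,0],60],[[0,0,-0.03],[0,0,0],60],[[0,0,-0.03],[0,0,0],60],[[0,0,-0.03],[0,0,0],60],[[0,0,0],[0,0,0],60],[[0,0,0],[0,0,0],60]]'; python3 - <<'E'
from h import *
c=optics.camera('wrist');s=optics.camera('side')
o=np.hstack([cv2.resize(c["pixels"],(400,300)),cv2.resize(s["pixels"][145:225,205:310],(400,300),interpolation=cv2.INTER_CUBIC)])
cv2.imwrite("pics/end.png",np.clip(o[:,:,::-1]*1.3,0,255).astype(np.uint8)); blobs(c,.009);blobs(c,.024)
E
```

```text
time_s: 12.6
eef_pos: [0.5808, 0.0326, 0.1653]
ee_rot: [[-0.837, 0.424, 0.345], [0.446, 0.895, -0.017], [-0.316, 0.14, -0.938]]
force: [8.6, 5.2, -5.9]
opening: 0.25
grip_force: 45.0
shift [ 0.0005 -0.0009  0.0165] rot [0.07 0.19 4.25] shift in goal axes [ 0.0003 -0.0009  0.0165] t 12.6 q [-0.1   0.03  1.87  0.02  0.89 -1.22] F [ 5.8  5.6 -8.4]
time_s: 14.1
eef_pos: [0.5412, 0.0342, 0.2681]
ee_rot: [[-0.839, 0.424, 0.341], [0.445, 0.895, -0.018], [-0.313, 0.137, -0.94]]
force: [-1.3, 0.2, -0.4]
opening: 0.599
grip_force: 0.0
px [269. 124.] area 235 r 63.9 ang 2.653
px [238. 130.] area 28 r 64.4 ang -3.115
px [299. 134.] area 29 r 64.9 ang 2.144
px [265. 147.] area 104 r 40.4 ang 2.7
px [216. 150.] area 32 r 63.6 ang -2.6
px [318. 157.] area 28 r 64.7 ang 1.626
px [265. 180.] area 315 r 4.2 ang 2.46
px [207. 179.] area 28 r 62.6 ang -2.077
px [322. 186.] area 26 r 63.9 ang 1.116
px [214. 207.] area 23 r 62.3 ang -1.541
px [312. 213.] area 26 r 63.0 ang 0.591
px [234. 227.] area 22 r 61.9 ang -1.01
px [289. 230.] area 25 r 62.2 ang 0.066
px [269. 124.] area 235 r 64.9 ang 2.658
px [238. 130.] area 28 r 65.0 ang -3.141
px [299. 134.] area 29 r 65.2 ang 2.179
px [265. 147.] area 104 r 42.5 ang 2.703
px [216. 150.] area 32 r 63.0 ang -2.653
px [318. 157.] area 28 r 63.5 ang 1.684
px [265. 180.] area 315 r 8.0 ang 2.598
px [207. 179.] area 28 r 60.1 ang -2.144
px [322. 186.] area 26 r 60.8 ang 1.183
px [214. 207.] area 23 r 57.7 ang -1.605
px [312. 213.] area 26 r 57.9 ang 0.65
px [234. 227.] area 22 r 55.7 ang -1.052
px [289. 230.] area 25 r 55.6 ang 0.099
```

View pics/end.png

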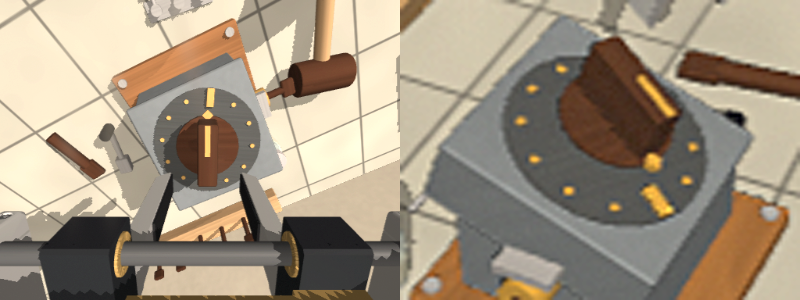

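The final view shows the knob standing out with its nose beside the mark. The nose radius fits a plane 16 mm further out, the ring hasn't moved, and the gripper is clear.

```bash
python3 -c "
from station import robot
print(robot.finish_job())"
```

```text
the job is handed in; nothing more can be done
None
```

The job is handed in: the knob was turned counter-clockwise to the mark, eased 4° past it into the notch, pulled out about 16 mm to its stop and released, at about 14 s; the mark's ring did not move and only the knob was touched.

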